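# Fetch the rear pail from a crowded hook

## Robot

A 6-joint arm with a two-finger parallel gripper is mounted at the origin on a cart in front of the work surface, level with it; the furniture and walls round the work are solid. World frame = base frame: x ahead of the robot, y to its left, z up, the work surface at z = 0. Lengths are in m, angles in degrees, forces in N, time in s.
With the tool pointing down it reaches from about 0.25 to 0.775 m from the base axis. Payload 8.9 kg.
Tool frame: the origin (TCP) lies midway between the tips of the shut fingers; the grasp point (between the pads) lies 19 mm behind it; z points along the fingers, y is the line along which they close (so a half turn about z gives the same grasp; the last joint's range is limited). The gripper opens to 85 mm and grips with 20 to 120 N. Pads are 22 mm wide; open, the fingers measure 114 mm over their backs; the gripper's body (76 mm by 85 mm) begins 54 mm behind the grasp point. The pads swing forward as they close: fully open they stand 13 mm farther back than shut.
Start: joints at [64.154, 16.656, -8.789, 64.555, 0, 82.019], TCP at [0.161, 0.5, 0.231] pointing down, gripper open.
Joint ranges: [-144.48, 144.48], [-52.06, 99.96], [-74.48, 78.29], [-112.23, 115.85], [-86.99, 84.42], [-180, 180]. Speed limits (degrees/s): [127.2, 127.2, 159.86, 180, 180, 180].

## Interface

Orientations are given as a 3x3 rotation matrix whose columns are the frame's x, y, z axes.
In Python, from workcell import sensors, imaging, env gives the robot as it stands.
- The arm moves only by the tool carry_out, never from a script. Its argument "targets" is a list of rows, each a list of 3 entries, a list of its own where there are three numbers: the shift along the tool's x, y, z in cm, then the turn, a rotation vector about the tool's x, y, z in rad, then the gripper's target within -1 to 1 (fully open at 1, half-way at 0, shut at -1). A call has 1 to 12 rows; each row shifts and turns the commanded pose from where the row before left it, along the tool's axes as they then stand; what a row does not reach is not made up. A row lasts 1/8 s, in which the tool goes at most 62.5 mm and 10.7 degrees, less where a joint would pass 70% of its speed; a pose out of reach is approached as far as the arm can. A call with a gripper value outside its range is refused whole. The fingers move at their own pace and stop on an object; "force" is the grip in N (left out, the last holds). Time passes only in rows, so rows that do not move let the fingers close. It gives the time, the measured TCP pose, the force, the opening and the grip force at its end, in the units of the state.
- sensors.read_state(): the state, without advancing time (a new reading comes with each control period).
- imaging.capture(name): name is "scene" or "top"; returns the picture (400x640x3 uint8, red, green, blue); there is no depth.
- imaging.camera_params(name): a dict with "fx", "fy", "cx", "cy" (pixels), "k1" (the pictures are not rectified: a ray, as slopes to the right and down, at radius r is drawn at 1 + k1 r^2 times it, then the intrinsics apply), "origin" and "orientation" of the camera in the world. Camera axes: x right, y down, z forward; pixel columns grow to the right and rows downward; lengths in m; the calibration is good to about 2 mm. A picture is of the moment at which its call begins. camera_params takes no time and is no camera call.
- env.job_done(): hands the job in; it is judged then, once.
The state is a dict: "clock": time; "qpos": joint angles; "qd": joint speeds; "joint_torque": joint torques, N m; "ee_pos": TCP position; "orientation": TCP orientation; "ft_force": force on the tool from outside, world axes, zero at the start; "moment": the same for the moment, N m; "gripper_width": finger opening in m; "gripper_force": force on a finger pad.
Only numpy, scipy, OpenCV 4.12 (cv2) and the standard library are available. Lean on these libraries where they do the work, as an engineer would, in place of code of your own. Each camera call takes 0.05 s, during which the arm holds its last target. There are 200 camera calls.

## Task

Two small metal serving pails hang one behind the other on one hook stand. Hang the front pail on the straight part of the empty hook first, with the rear one still in its place, then take the rear pail off its hook and stand it upright on the wooden board. Set both down gently, without dropping them.

Things in the scene. Friction and masses are not known exactly. Their poses are not given: they have to be found in the camera images.
- front_pail_grip (a point): Front pail, nearer the hook's free end: tapered open metal pail, 62 mm across, 56 to the rim, 130 g. Over it a stiff strap arch with peaked top: two upright legs, 14 mm wide (x), 48 apart outside (y), 40 inside. Point: mid-arch, where both legs are pinched along y from above; legs straight from -18 to +16 mm, peak's top +26, rim -32, underside -88. z up; x along the bar.
- rear_pail_grip (a point): Rear pail, between the front one and the post, about 70 mm behind it: like the front pail but taller and nearly straight-sided, 58 mm across, 72 to the rim, 130 g, with the same handle. Point: mid-arch as there; rim 32 mm below it, underside 104 mm below. z up; x along the bar it hangs on.
- full_hook_bar (a point): Metal hook stand, fixed, on which both pails hang. Point on the axis of its level 10 mm round bar, 215 mm above the worktop; x along the bar to the post, z up. 16 mm post at x +90; bar straight to x -50, then turned up, ending at x -78 mm, 18 above the axis. A hanging pail's handle point is 16.5 mm below the axis; raised 14 to 43 mm (best 28), the handle clears the turned-up end.
- spare_hook_bar (a point): The empty hook stand, same make and sizes as the full one, on the other side of the board, fixed. Point on the axis of its bar, 215 mm above the worktop, in the middle of where a pail hangs; x along the bar to the post (at x +90 mm), z up; bar straight to x -50 mm, turned-up end at x -78 mm.
- board_top (a point): Square wooden board, 160 x 160 x 14 mm, fixed flat on the worktop between the stands. Point: centre of its upper face; x and y along its edges, z up.
Mind the look-alikes: they are no part of the job. Leave any yellow look-alike of the part that bears full_hook_bar alone.

How it is judged (in metres and radians):
On the way:
1. the front pail hangs on the spare hook while the rear pail still hangs on the first hook (x of front_pail_grip in the frame of spare_hook_bar between -0.055 and 0.075 m and y of front_pail_grip in the frame of spare_hook_bar between -0.02 and 0.02 m and z of front_pail_grip in the frame of spare_hook_bar between -0.026 and -0.008 m and angle between each of front_pail_grip, rear_pail_grip's own z axis and vertical below 0.3 rad and x of rear_pail_grip in the frame of full_hook_bar between -0.055 and 0.075 m and y of rear_pail_grip in the frame of full_hook_bar between -0.02 and 0.02 m and z of rear_pail_grip in the frame of full_hook_bar between -0.026 and -0.008 m), for 0.2 s.
At the end, for the whole second after the job is handed in: The front pail hangs on the straight part of the spare hook (within 20 mm sideways, 9 mm in height, 17 degrees), almost still; the rear pail stands still and upright (within 10 degrees) on the board, its axis within 70 mm of the centre along either edge; both released (x of front_pail_grip in the frame of spare_hook_bar between -0.055 and 0.075 m and y of front_pail_grip in the frame of spare_hook_bar between -0.02 and 0.02 m and z of front_pail_grip in the frame of spare_hook_bar between -0.026 and -0.008 m and angle between front_pail_grip's own z axis and vertical below 0.3 rad and x of rear_pail_grip in the frame of board_top between -0.07 and 0.07 m and y of rear_pail_grip in the frame of board_top between -0.07 and 0.07 m and z of rear_pail_grip in the frame of board_top between 0.096 and 0.112 m and angle between rear_pail_grip's own z axis and vertical below 0.17 rad and linear speed of rear_pail below 0.03 m/s and linear speed of front_pail below 0.06 m/s); the robot touches nothing.
It fails at once if the front pail is dropped (falls freely from more than about 30 mm) (linear speed of front_pail above 0.8 m/s and contact force between the fingers and front_pail below 0.05 N).
It fails at once if the rear pail is dropped (falls freely from more than about 30 mm) (linear speed of rear_pail above 0.8 m/s and contact force between the fingers and rear_pail below 0.05 N).
It also fails if it takes over 64 s, if anything falls off the work surface, if the arm or the gripper's body presses on something with over 40 N, if the wrist force passes 120 N, or if a joint passes its speed limit or range.

## Working session

There is one attempt and no reset: what is moved stays moved. The work goes in short steps, Python scripts to look and compute and a tool call to move; the robot and the scene stay as the last step left them, time stands still between calls to the robot, and variables do not carry over. Pictures are saved under pics/ and viewed, at most 10 in all, crops included, and the job is handed in when it is done.

Besides the shell and the picture viewer there is one more tool, called after "Call:" in YAML: its name, and indented under it one key for each argument. carry_out: Moves the arm, as the interface text tells. Its arguments: {"type":"object","properties":{"targets":{"type":"array","items":{"type":"array"}},"force":{"type":"number"}},"required":["targets"]}

```bash
mkdir -p pics; python3 - <<'E'
from workcell import sensors, imaging
import cv2
for n in("scene","top"):
    cv2.imwrite(f"pics/{n}0.png",imaging.capture(n)[:,:,::-1]); print(n,imaging.camera_params(n))
s=sensors.read_state();print(s['clock'],s['ee_pos'],s['orientation'],s['gripper_width'])
E
```

```text
scene {'fx': 371.73792929478327, 'fy': 371.73792929478327, 'cx': 319.29222583144326, 'cy': 198.39726414423163, 'k1': -0.05305999409851512, 'origin': array([-0.17165669, -0.68991132,  1.00213432]), 'orientation': array([[ 0.53823326, -0.62366826,  0.56687112],
       [-0.84258993, -0.38332485,  0.37829126],
       [-0.01863247, -0.68124883, -0.73181477]])}
top {'fx': 507.4775411263431, 'fy': 507.4775411263431, 'cx': 316.8819948888338, 'cy': 200.01751581430418, 'k1': -0.1057246835983094, 'origin': array([ 0.25707801, -0.21113711,  1.69584956]), 'orientation': array([[ 0.02345537, -0.98548298,  0.16814617],
       [-0.99958743, -0.02590707, -0.01240164],
       [ 0.01657778, -0.16778591, -0.98568406]])}
0.1 [0.16087745 0.49933315 0.23079528] [[-9.51777180e-01  3.06789718e-01 -5.18153679e-04]
 [ 3.06790112e-01  9.51776593e-01 -1.06940012e-03]
 [ 1.65085582e-04 -1.17679506e-03 -9.99999294e-01]] 0.08569610961500769
```

View pics/scene0.png

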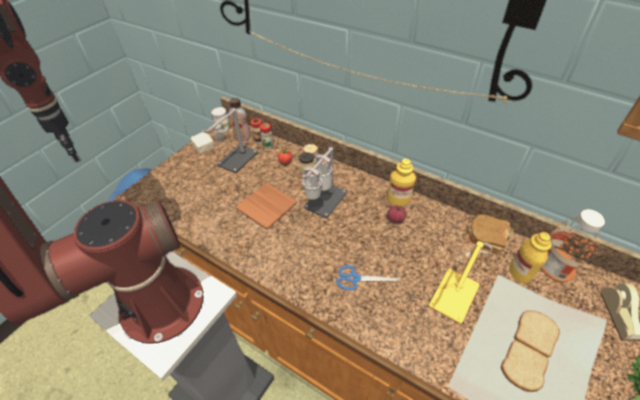

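View pics/top0.png

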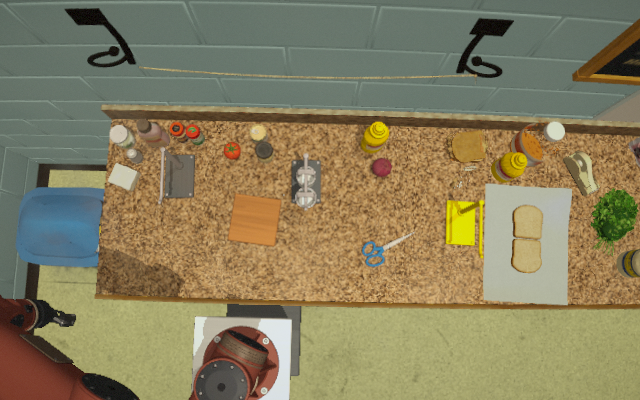

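The full hook carrying two pails is at about (306,180) in the top view. The grey empty stand is at (175,177), and a yellow look-alike sits at (462,225). The grey stand fits as the spare hook because it is on the other side of the board at (255,220). I'll confirm with enlarged crops.

```bash
python3 - <<'E'
import cv2, numpy as np
t=cv2.imread("pics/top0.png");s=cv2.imread("pics/scene0.png")
def c(i,x,y,w,h,k): return cv2.resize(i[y:y+h,x:x+w],None,fx=k,fy=k,interpolation=cv2.INTER_CUBIC)
cv2.imwrite("pics/topc.png",c(t,140,130,200,130,4))
cv2.imwrite("pics/scec.png",c(s,190,90,160,140,5)[:600]) if 0 else cv2.imwrite("pics/scec.png",c(s,188,95,160,120,5))
E
```

```text
(no output)
```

View pics/topc.png

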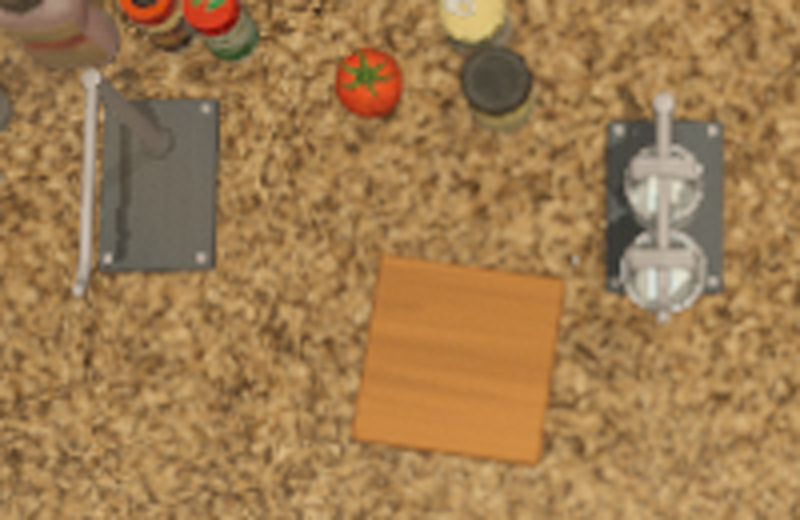

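View pics/scec.png

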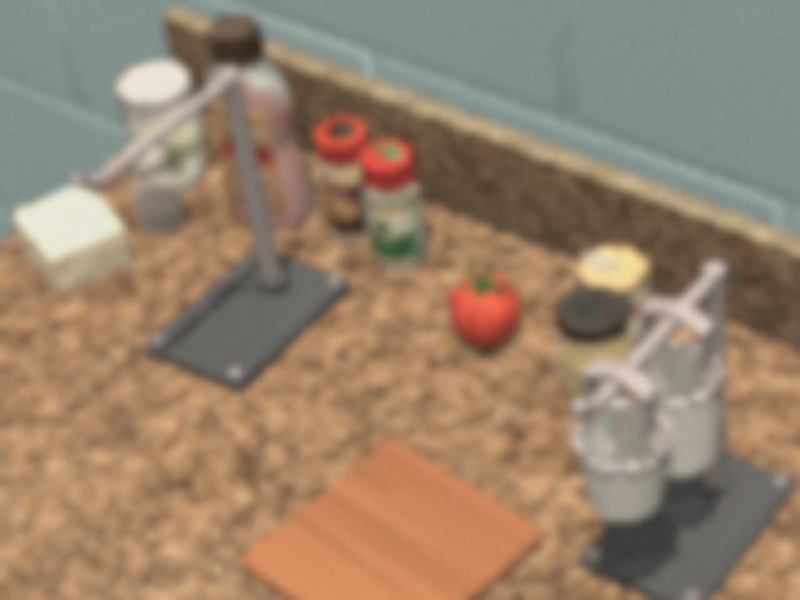

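The crops confirm the layout:
- **Spare (empty grey) stand:** post top at crop (91,76), free end at (79,290), so it opens toward the robot.
- **Full stand:** post top at (663,102), free end at (662,314).
- **Pail arches:** front at (662,263), rear at (665,168).

Next I triangulate.

```bash
cat > h.py <<'E'
import numpy as np, cv2
from workcell import imaging
def ray(n,p):
    c=imaging.camera_params(n); d=np.array([(p[0]-c['cx'])/c['fx'],(p[1]-c['cy'])/c['fy']])
    s=d.copy()
    for _ in range(20): s=d/(1+c['k1']*(s@s))
    v=c['orientation']@np.r_[s,1]; return c['origin'],v/np.linalg.norm(v)
def tri(a,b):
    (o,d),(q,e)=ray('top',a),ray('scene',b)
    t=np.linalg.lstsq(np.c_[d,-e],q-o,rcond=None)[0]; x,y=o+t[0]*d,q+t[1]*e
    return (x+y)/2,np.linalg.norm(x-y)
def onz(n,p,z):
    o,d=ray(n,p); return o+d*(z-o[2])/d[2]
T=lambda x,y:(140+(x+.5)/4-.5,130+(y+.5)/4-.5)
S=lambda x,y:(188+(x+.5)/5-.5,95+(y+.5)/5-.5)
E
python3 - <<'E'
from h import *
np.set_printoptions(precision=4,suppress=True)
for n,a,b in [('spost',(91,76),(232,78)),('stip',(79,290),(80,184)),('fpost',(663,102),(714,268)),('ftip',(662,316),(578,404)),('front',(662,263),(620,376)),('rear',(665,168),(675,308)),('b1',(384,255),(395,440)),('b2',(563,281),(542,535)),('b4',(353,440),(245,562))]:
    print(n,*tri(T(*a),S(*b)))
for n,l in [('spare bar z.22',[(91,76),(79,290)]),('full bar',[(663,102),(662,316)]),('arch z .225',[(662,263),(665,168)])]:
    print(n,*[onz('top',T(*p),.222) for p in l])
print(*[onz('top',T(*p),.014) for p in [(384,255),(563,281),(540,463),(353,440)]])
# plates corners (z~.008)
print('splate',*[onz('top',T(*p),.008) for p in [(108,98),(217,100),(215,268),(100,272)]])
print('fplate',*[onz('top',T(*p),.008) for p in [(608,121),(722,123),(721,291),(607,291)]])
E
```

```text
spost [0.6577 0.2432 0.2092] 0.002234612234677689
stip [0.4915 0.236  0.2197] 0.003105867863570106
fpost [ 0.6458 -0.1927  0.217 ] 0.0019650188339075587
ftip [ 0.4817 -0.1966  0.2282] 0.001989221365217723
front [ 0.5241 -0.1966  0.2174] 0.005341088691741706
rear [ 0.5938 -0.1955  0.2217] 0.0013966113017770726
b1 [0.5619 0.0419 0.007 ] 0.003273725499182196
b2 [ 0.5435 -0.1095  0.0035] 0.0012541322278650194
b4 [0.4059 0.0596 0.005 ] 0.006118630693571492
spare bar z.22 [0.6535 0.24   0.222 ] [0.4899 0.2362 0.222 ]
full bar [ 0.6439 -0.192   0.222 ] [ 0.482  -0.1958  0.222 ]
arch z .225 [ 0.5215 -0.1947  0.222 ] [ 0.5933 -0.1949  0.222 ]
[0.5595 0.042  0.014 ] [ 0.5412 -0.1096  0.014 ] [ 0.3879 -0.0959  0.014 ] [0.4028 0.0601 0.014 ]
splate [0.6918 0.289  0.008 ] [0.6921 0.1941 0.008 ] [0.5457 0.186  0.008 ] [0.5397 0.2843 0.008 ]
fplate [ 0.682  -0.1427  0.008 ] [ 0.6829 -0.2402  0.008 ] [ 0.5372 -0.2427  0.008 ] [ 0.5347 -0.1466  0.008 ]
```

Call:
carry_out:
  targets:
    - [[0,0,-4],[0,0,-0.111],1]
    - [[0,0,-4],[0,0,-0.111],1]
    - [[0,0,-4],[0,0,-0.111],1]
    - [[-1.9,-4,0],[0,0,0],1]
    - [[-1.9,-4,0],[0,0,0],1]
    - [[-1.9,-4,0],[0,0,0],1]
    - [[-1.9,-4,0],[0,0,0],1]
    - [[-1.9,-4,0],[0,0,0],1]
    - [[-1.9,-4,0],[0,0,0],1]
    - [[-1.9,-4,0],[0,0,0],1]
    - [[-1.9,-4,0],[0,0,0],1]
    - [[-1.9,-4,0],[0,0,0],1]
  force: 40

```text
clock: 1.6
ee_pos: [0.3399, 0.142, 0.3512]
orientation: [[-1.0, -0.021, -0.0], [-0.021, 1.0, 0.0], [0.0, 0.0, -1.0]]
ft_force: [0.6, -0.2, -0.2]
gripper_width: 0.0851
gripper_force: 0.0
```

Call:
carry_out:
  targets:
    - [[-1.9,-4,0],[0,0,0],1]
    - [[-1.9,-4,0],[0,0,0],1]
    - [[-1.9,-4,0],[0,0,0],1]
    - [[-1.9,-4,0],[0,0,0],1]
    - [[-1.9,-4,0],[0,0,0],1]
    - [[-1.9,-4,0],[0,0,0],1]
    - [[-1.9,-4,0],[0,0,0],1]
    - [[-1.9,-4,0],[0,0,0],1]
    - [[-1.5,-2.2,0],[0,0,0],1]
    - [[0,0,0],[0,0,0],1]
    - [[0,0,0],[0,0,0],1]

```text
clock: 2.98
ee_pos: [0.5134, -0.1944, 0.351]
orientation: [[-1.0, -0.021, -0.001], [-0.021, 1.0, 0.001], [0.001, 0.001, -1.0]]
ft_force: [0.9, 0.4, 0.1]
gripper_width: 0.0859
gripper_force: 0.0
```

Call:
carry_out:
  targets:
    - [[-0.9,-0.1,3],[0,0,0],1]
    - [[0,0,3],[0,0,0],1]
    - [[0,0,2],[0,0,0],1]
    - [[0,0,2],[0,0,0],1]
    - [[0,0,0],[0,0,0],1]
    - [[0,0,0],[0,0,0],1]

```text
clock: 3.72
ee_pos: [0.523, -0.1954, 0.2524]
orientation: [[-1.0, -0.022, 0.001], [-0.022, 1.0, -0.0], [-0.001, -0.001, -1.0]]
ft_force: [0.1, -0.3, 0.1]
gripper_width: 0.0855
gripper_force: 0.0
```

```bash
python3 - <<'E'
from h import *
t=imaging.capture("top");s=imaging.capture("scene")
k=lambda i,x,y,w,h:cv2.resize(i[y:y+h,x:x+w,::-1],(400,400),interpolation=cv2.INTER_CUBIC)
cv2.imwrite("pics/a1.png",np.hstack([k(t,260,130,100,100),k(s,270,110,100,100)]))
E
```

```text
(no output)
```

View pics/a1.png

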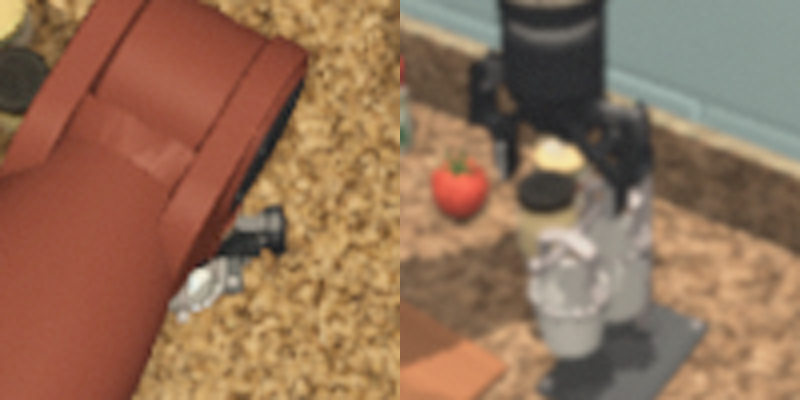

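The front arch at crop (565,240) sits directly below the midpoint of the fingers, about (563,188). I'm descending and closing.

Call:
carry_out:
  targets:
    - [[0,0,2],[0,0,0],1]
    - [[0,0,2],[0,0,0],1]
    - [[0,0,2],[0,0,0],1]
    - [[0,0,1.4],[0,0,0],1]
    - [[0,0,0],[0,0,0],1]
    - [[0,0,0],[0,0,0],0]
    - [[0,0,0],[0,0,0],-0.2]
    - [[0,0,0],[0,0,0],-0.4]
    - [[0,0,0],[0,0,0],-0.6]
    - [[0,0,0],[0,0,0],-1]
    - [[0,0,0],[0,0,0],-1]
    - [[0,0,0],[0,0,0],-1]

```text
clock: 5.32
ee_pos: [0.5235, -0.1964, 0.1782]
orientation: [[-1.0, -0.021, 0.002], [-0.021, 1.0, -0.001], [-0.002, -0.001, -1.0]]
ft_force: [-0.7, -2.2, 4.9]
gripper_width: 0.0474
gripper_force: 41.3
```

Call:
carry_out:
  targets:
    - [[0,0,-0.7],[0,0,0],-1]
    - [[0,0,-0.7],[0,0,0],-1]
    - [[0,0,-0.7],[0,0,0],-1]
    - [[0,0,-0.7],[0,0,0],-1]
    - [[0,0,0],[0,0,0],-1]
    - [[0,0,0],[0,0,0],-1]

```text
clock: 6.08
ee_pos: [0.5228, -0.1957, 0.2051]
orientation: [[-1.0, -0.021, -0.0], [-0.021, 1.0, 0.0], [0.0, 0.0, -1.0]]
ft_force: [-0.2, 0.7, -0.9]
gripper_width: 0.0473
gripper_force: 41.5
```

```bash
python3 - <<'E'
from h import *
t=imaging.capture("top");s=imaging.capture("scene")
k=lambda i,x,y,w,h:cv2.resize(i[y:y+h,x:x+w,::-1],(400,400),interpolation=cv2.INTER_CUBIC)
cv2.imwrite("pics/a2.png",np.hstack([k(t,260,130,100,100),k(s,270,110,100,100)]))
E
```

```text
(no output)
```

View pics/a2.png

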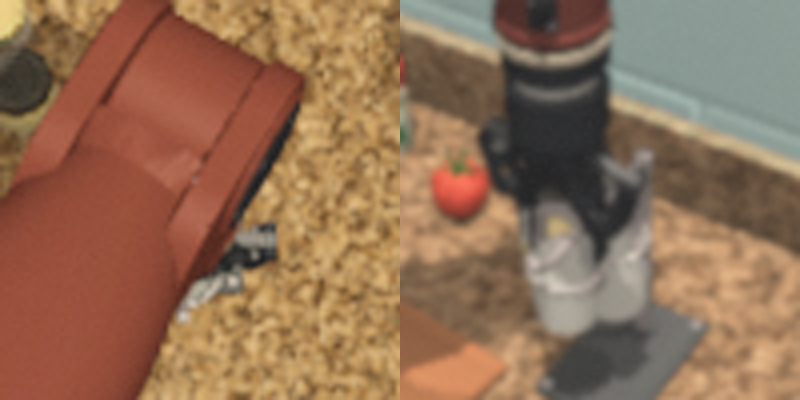

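The pail is lifted: its underside moved from row 355 to 330 and it hangs free, while the rear pail stays in place. I'm drawing it off the free end and carrying it across.

Call:
carry_out:
  targets:
    - [[1,0,0],[0,0,0],-1]
    - [[1.5,0,0],[0,0,0],-1]
    - [[1.5,0,0],[0,0,0],-1]
    - [[1.5,0,0],[0,0,0],-1]
    - [[1.5,0,0],[0,0,0],-1]
    - [[1.5,0,0],[0,0,0],-1]
    - [[0.5,0,0],[0,0,0],-1]
    - [[0,0,0],[0,0,0],-1]
    - [[0,1,0],[0,0,0],-1]
    - [[0,2,0],[0,0,0],-1]
    - [[0,3,0],[0,0,0],-1]
    - [[0,3,0],[0,0,0],-1]

```text
clock: 7.68
ee_pos: [0.4308, -0.1056, 0.2052]
orientation: [[-1.0, -0.022, -0.0], [-0.022, 1.0, 0.0], [0.0, 0.0, -1.0]]
ft_force: [0.7, 0.4, -1.2]
gripper_width: 0.0474
gripper_force: 41.5
```

Call:
carry_out:
  targets:
    - [[0,3,0],[0,0,0],-1]
    - [[0,3,0],[0,0,0],-1]
    - [[0,3,0],[0,0,0],-1]
    - [[0,3,0],[0,0,0],-1]
    - [[0,3,0],[0,0,0],-1]
    - [[0,3,0],[0,0,0],-1]
    - [[0,3,0],[0,0,0],-1]
    - [[0,3,0],[0,0,0],-1]
    - [[0,3,0],[0,0,0],-1]
    - [[0,2,0],[0,0,0],-1]
    - [[0,1,0],[0,0,0],-1]
    - [[0,0,0],[0,0,0],-1]

```text
clock: 9.18
ee_pos: [0.4241, 0.1929, 0.2052]
orientation: [[-1.0, -0.023, -0.0], [-0.023, 1.0, -0.0], [0.0, -0.0, -1.0]]
ft_force: [-0.1, -0.4, -1.2]
gripper_width: 0.0474
gripper_force: 41.5
```

Call:
carry_out:
  targets:
    - [[0,1.5,0],[0,0,0],-1]
    - [[0,1.8,0],[0,0,0],-1]
    - [[0,1,0],[0,0,0],-1]
    - [[0,0,0],[0,0,0],-1]
    - [[0,0,0],[0,0,0],-1]

```text
clock: 9.8
ee_pos: [0.4236, 0.235, 0.2052]
orientation: [[-1.0, -0.021, -0.0], [-0.021, 1.0, -0.0], [0.0, -0.0, -1.0]]
ft_force: [0.2, -0.5, -0.7]
gripper_width: 0.0473
gripper_force: 41.5
```

```bash
python3 - <<'E'
from h import *
t=imaging.capture("top");s=imaging.capture("scene")
k=lambda i,x,y,w,h:cv2.resize(i[y:y+h,x:x+w,::-1],(400,400),interpolation=cv2.INTER_CUBIC)
cv2.imwrite("pics/a3.png",np.hstack([k(t,120,140,100,100),k(s,180,80,100,100)]))
E
```

```text
(no output)
```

View pics/a3.png

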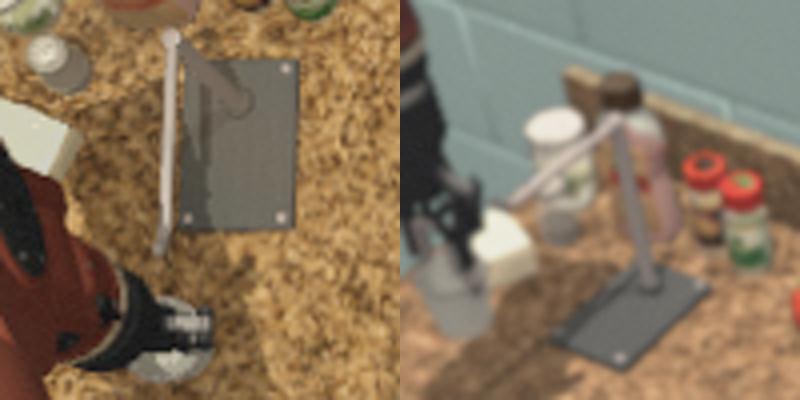

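```bash
python3 - <<'E'
from h import *
np.set_printoptions(precision=4,suppress=True)
K=lambda x,y:(120+x/4-.4,140+y/4-.4)
for p,z in [((172,36),.22),((169,120),.22),((167,210),.22),((159,250),.238),((215,345),.194)]: print(onz('top',K(*p),z))
Q=lambda x,y:(180+(x-400)/4-.4,80+y/4-.4)
print(tri(K(172,36),Q(615,118)),tri(K(159,250),Q(508,206)))
E
```

```text
[0.6541 0.2399 0.22  ]
[0.5891 0.237  0.22  ]
[0.5206 0.2332 0.22  ]
[0.4875 0.2315 0.238 ]
[0.4237 0.197  0.194 ]
(array([0.6551, 0.2409, 0.2166]), np.float64(0.00017386262240159372)) (array([0.4957, 0.2331, 0.2184]), np.float64(0.013390943203424769))
```

Call:
carry_out:
  targets:
    - [[0,-0.4,0],[0,0,-0.023],-1]
    - [[-1,0,0],[0,0,0],-1]
    - [[-1.5,0,0],[0,0,0],-1]
    - [[-1.5,0,0],[0,0,0],-1]
    - [[-1.5,0,0],[0,0,0],-1]
    - [[-1.5,0,0],[0,0,0],-1]
    - [[-1.5,0,0],[0,0,0],-1]
    - [[-1.5,0,0],[0,0,0],-1]
    - [[-1.5,0,0],[0,0,0],-1]
    - [[-1.5,0,0],[0,0,0],-1]
    - [[-1,0,0],[0,0,0],-1]
    - [[0,0,0],[0,0,0],-1]

```text
clock: 11.4
ee_pos: [0.5642, 0.2373, 0.2049]
orientation: [[-0.999, -0.044, -0.0], [-0.044, 0.999, -0.0], [0.0, -0.0, -1.0]]
ft_force: [-1.2, -0.3, -1.0]
gripper_width: 0.0473
gripper_force: 41.6
```

Call:
carry_out:
  targets:
    - [[0,0,0.5],[0,0,0],-1]
    - [[0,0,0.5],[0,0,0],-1]
    - [[0,0,0.5],[0,0,0],-1]
    - [[0,0,0.5],[0,0,0],-1]
    - [[0,0,0.3],[0,0,0],-1]
    - [[0,0,0],[0,0,0],-1]
    - [[0,0,0],[0,0,0],-1]

```text
clock: 12.28
ee_pos: [0.5638, 0.2374, 0.1825]
orientation: [[-0.999, -0.044, 0.0], [-0.044, 0.999, 0.0], [-0.0, 0.0, -1.0]]
ft_force: [0.4, -0.8, -1.1]
gripper_width: 0.0476
gripper_force: 41.6
```

Call:
carry_out:
  targets:
    - [[0,0,0.2],[0,0,0],-1]
    - [[0,0,0.2],[0,0,0],-1]
    - [[0,0,0],[0,0,0],-1]
    - [[0,0,0],[0,0,0],-1]

```text
clock: 12.78
ee_pos: [0.5638, 0.2374, 0.1788]
orientation: [[-0.999, -0.044, 0.001], [-0.044, 0.999, 0.0], [-0.001, 0.0, -1.0]]
ft_force: [-2.9, -1.6, 6.0]
gripper_width: 0.0472
gripper_force: 42.2
```

Contact came at the same TCP height as in the grasp (0.1788 against 0.1782), so the arch rests on the bar. I'm releasing and retreating.

Call:
carry_out:
  targets:
    - [[0,0,0],[0,0,0],0.3]
    - [[0,0,0],[0,0,0],0.6]
    - [[0,0,0],[0,0,0],1]
    - [[0,0,0],[0,0,0],1]
    - [[0,0,0],[0,0,0],1]
    - [[0,0,-1],[0,0,0],1]
    - [[0,0,-2],[0,0,0],1]
    - [[0,0,-3],[0,0,0],1]
    - [[0,0,-4],[0,0,0],1]
    - [[0,0,-3],[0,0,0],1]
    - [[0,0,-2],[0,0,0],1]
    - [[0,0,0],[0,0,0],1]

```text
clock: 14.28
ee_pos: [0.5644, 0.2376, 0.3303]
orientation: [[-0.999, -0.044, 0.003], [-0.044, 0.999, 0.001], [-0.003, 0.001, -1.0]]
ft_force: [0.0, 0.6, 0.4]
gripper_width: 0.0858
gripper_force: 0.0
```

```bash
python3 - <<'E'
from h import *
t=imaging.capture("scene");
cv2.imwrite("pics/a4.png",cv2.resize(t[80:230,180:360,::-1],None,fx=4,fy=4,interpolation=cv2.INTER_CUBIC))
E
```

```text
(no output)
```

View pics/a4.png

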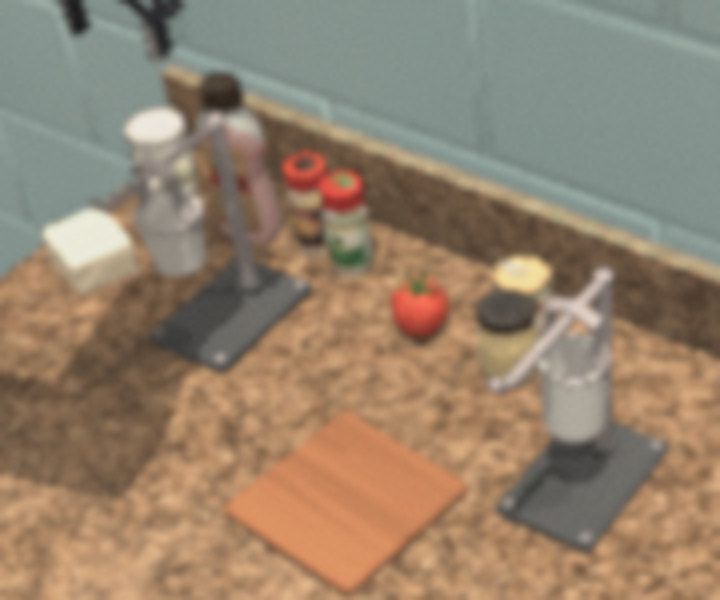

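The front pail hangs on the spare bar at crop (172,215). The rear pail still hangs on the full hook at (575,310). Now I'm going for the rear pail.

Call:
carry_out:
  targets:
    - [[0,-2,0],[0,0,0.023],1]
    - [[-0.2,-4,0],[0,0,0],1]
    - [[-0.2,-4,0],[0,0,0],1]
    - [[-0.2,-4,0],[0,0,0],1]
    - [[-0.2,-4,0],[0,0,0],1]
    - [[-0.2,-4,0],[0,0,0],1]
    - [[-0.2,-4,0],[0,0,0],1]
    - [[-0.2,-4,0],[0,0,0],1]
    - [[-0.2,-4,0],[0,0,0],1]
    - [[-0.2,-4,0],[0,0,0],1]
    - [[-0.2,-4,0],[0,0,0],1]
    - [[0,-1.3,0],[0,0,0],1]

```text
clock: 15.82
ee_pos: [0.5922, -0.1979, 0.3269]
orientation: [[-1.0, -0.018, -0.002], [-0.018, 1.0, 0.0], [0.002, 0.0, -1.0]]
ft_force: [1.4, 0.5, -0.3]
gripper_width: 0.0855
gripper_force: 0.0
```

Call:
carry_out:
  targets:
    - [[0,0,2],[0,0,0],1]
    - [[0,0,3],[0,0,0],1]
    - [[0,0,2.5],[0,0,0],1]
    - [[0,0,0],[0,0,0],1]
    - [[0,0,0],[0,0,0],1]

```text
clock: 16.45
ee_pos: [0.5933, -0.1951, 0.2542]
orientation: [[-1.0, -0.021, 0.001], [-0.021, 1.0, -0.0], [-0.001, -0.0, -1.0]]
ft_force: [0.1, 0.2, 0.0]
gripper_width: 0.085
gripper_force: 0.0
```

Call:
carry_out:
  targets:
    - [[0,0,2],[0,0,0],1]
    - [[0,0,2],[0,0,0],1]
    - [[0,0,2],[0,0,0],1]
    - [[0,0,1.6],[0,0,0],1]
    - [[0,0,0],[0,0,0],1]
    - [[0,0,0],[0,0,0],0]
    - [[0,0,0],[0,0,0],-0.2]
    - [[0,0,0],[0,0,0],-0.4]
    - [[0,0,0],[0,0,0],-0.6]
    - [[0,0,0],[0,0,0],-1]
    - [[0,0,0],[0,0,0],-1]
    - [[0,0,0],[0,0,0],-1]

```text
clock: 17.95
ee_pos: [0.5938, -0.1953, 0.1783]
orientation: [[-1.0, -0.021, 0.001], [-0.021, 1.0, -0.001], [-0.001, -0.001, -1.0]]
ft_force: [-0.8, 0.7, 6.1]
gripper_width: 0.0471
gripper_force: 40.5
```

Call:
carry_out:
  targets:
    - [[0,0,-0.7],[0,0,0],-1]
    - [[0,0,-0.7],[0,0,0],-1]
    - [[0,0,-0.7],[0,0,0],-1]
    - [[0,0,-0.7],[0,0,0],-1]
    - [[0,0,0],[0,0,0],-1]
    - [[0,0,0],[0,0,0],-1]

```text
clock: 18.7
ee_pos: [0.5932, -0.195, 0.2051]
orientation: [[-1.0, -0.021, -0.0], [-0.021, 1.0, 0.0], [0.0, 0.0, -1.0]]
ft_force: [0.7, 0.0, -2.2]
gripper_width: 0.0475
gripper_force: 41.4
```

Call:
carry_out:
  targets:
    - [[1,0,0],[0,0,0],-1]
    - [[1.5,0,0],[0,0,0],-1]
    - [[1.5,0,0],[0,0,0],-1]
    - [[1.5,0,0],[0,0,0],-1]
    - [[1.5,0,0],[0,0,0],-1]
    - [[1.5,0,0],[0,0,0],-1]
    - [[1.5,0,0],[0,0,0],-1]
    - [[1.5,0,0],[0,0,0],-1]
    - [[1.5,0,0],[0,0,0],-1]
    - [[1.5,0,0],[0,0,0],-1]
    - [[1.5,0,0],[0,0,0],-1]
    - [[0,0,0],[0,0,0],-1]

```text
clock: 20.2
ee_pos: [0.4324, -0.1985, 0.2055]
orientation: [[-1.0, -0.02, -0.0], [-0.02, 1.0, -0.0], [0.0, -0.0, -1.0]]
ft_force: [0.2, -0.6, -1.7]
gripper_width: 0.0476
gripper_force: 41.4
```

Call:
carry_out:
  targets:
    - [[0,2,0],[0,0,0],-1]
    - [[0,3,0],[0,0,0],-1]
    - [[0,3,0],[0,0,0],-1]
    - [[0,3,0],[0,0,0],-1]
    - [[0,3,0],[0,0,0],-1]
    - [[-1.5,2,0],[0,0,0],-1]
    - [[-1.5,1,0],[0,0,0],-1]
    - [[-1.5,0,0],[0,0,0],-1]
    - [[0,0,0],[0,0,0],-1]
    - [[0,0,0],[0,0,0],-1]

```text
clock: 21.45
ee_pos: [0.4743, -0.0281, 0.205]
orientation: [[-1.0, -0.02, -0.001], [-0.02, 1.0, 0.0], [0.001, 0.0, -1.0]]
ft_force: [-0.8, 0.1, -1.7]
gripper_width: 0.0474
gripper_force: 41.7
```

Call:
carry_out:
  targets:
    - [[0,0,1],[0,0,0],-1]
    - [[0,0,2],[0,0,0],-1]
    - [[0,0,2],[0,0,0],-1]
    - [[0,0,2],[0,0,0],-1]
    - [[0,0,1.5],[0,0,0],-1]
    - [[0,0,1],[0,0,0],-1]
    - [[0,0,0.5],[0,0,0],-1]
    - [[0,0,0.2],[0,0,0],-1]
    - [[0,0,0],[0,0,0],-1]
    - [[0,0,0],[0,0,0],-1]

```text
clock: 22.7
ee_pos: [0.475, -0.0276, 0.1037]
orientation: [[-1.0, -0.021, 0.001], [-0.021, 1.0, -0.0], [-0.001, -0.0, -1.0]]
ft_force: [0.3, 0.3, -1.6]
gripper_width: 0.0479
gripper_force: 41.7
```

Call:
carry_out:
  targets:
    - [[0,0,0.2],[0,0,0],-1]
    - [[0,0,0.2],[0,0,0],-1]
    - [[0,0,0],[0,0,0],-1]
    - [[0,0,0],[0,0,0],-1]

```text
clock: 23.2
ee_pos: [0.4747, -0.0275, 0.0993]
orientation: [[-1.0, -0.021, -0.0], [-0.021, 1.0, 0.0], [0.0, 0.0, -1.0]]
ft_force: [0.2, -0.1, -1.5]
gripper_width: 0.0473
gripper_force: 41.7
```

Call:
carry_out:
  targets:
    - [[0,0,0.1],[0,0,0],-1]
    - [[0,0,0.1],[0,0,0],-1]
    - [[0,0,0],[0,0,0],-1]
    - [[0,0,0],[0,0,0],-1]

```text
clock: 23.7
ee_pos: [0.4749, -0.0276, 0.0979]
orientation: [[-1.0, -0.021, 0.001], [-0.021, 1.0, -0.0], [-0.001, -0.0, -1.0]]
ft_force: [-2.7, 1.2, 8.8]
gripper_width: 0.0474
gripper_force: 42.8
```

Contact is at the expected height, so I'm releasing and retreating straight up.

Call:
carry_out:
  targets:
    - [[0,0,0],[0,0,0],0.3]
    - [[0,0,0],[0,0,0],0.6]
    - [[0,0,0],[0,0,0],1]
    - [[0,0,0],[0,0,0],1]
    - [[0,0,0],[0,0,0],1]
    - [[0,0,-1],[0,0,0],1]
    - [[0,0,-2],[0,0,0],1]
    - [[0,0,-3],[0,0,0],1]
    - [[0,0,-4],[0,0,0],1]
    - [[0,0,-4],[0,0,0],1]
    - [[0,0,-4],[0,0,0],1]
    - [[0,0,0],[0,0,0],1]

```text
clock: 25.2
ee_pos: [0.4763, -0.0279, 0.2808]
orientation: [[-1.0, -0.021, 0.006], [-0.021, 1.0, -0.001], [-0.006, -0.001, -1.0]]
ft_force: [1.2, 0.3, -0.3]
gripper_width: 0.0854
gripper_force: 0.0
```

```bash
python3 - <<'E'
from h import *
t=imaging.capture("scene");
cv2.imwrite("pics/a5.png",cv2.resize(t[80:230,180:360,::-1],None,fx=4,fy=4,interpolation=cv2.INTER_CUBIC))
E
```

```text
(no output)
```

View pics/a5.png

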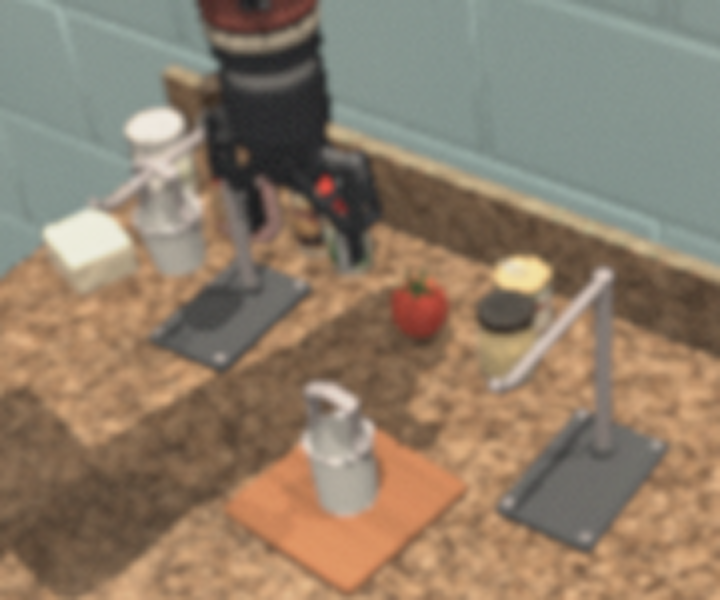

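The rear pail stands upright mid-board at crop (345,460), the front pail hangs on the spare bar at (170,210), and the gripper is clear of both. I'm handing in.

Call:
carry_out:
  targets:
    - [[0,0,0],[0,0,0],1]
    - [[0,0,0],[0,0,0],1]
    - [[0,0,0],[0,0,0],1]
    - [[0,0,0],[0,0,0],1]

```text
clock: 25.75
ee_pos: [0.4746, -0.0275, 0.277]
orientation: [[-1.0, -0.021, -0.001], [-0.021, 1.0, 0.0], [0.001, 0.0, -1.0]]
ft_force: [-0.0, 0.6, -0.1]
gripper_width: 0.0853
gripper_force: 0.0
```

```bash
python3 -c "
from workcell import env
print(env.job_done())"
```

```text
the job is handed in; nothing more can be done
None
```

The job is handed in at about 26 s of the allowed 64: the front pail hangs on the spare hook and the rear pail stands upright on the board, both released gently; the hand-in returned no verdict.

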